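Ease a coal offcut through a spring flap

TASK

Two sheet-steel bins with spring-closed top flaps stand on the coal carver's bench. Press down the flap that carries the rough coal offcut, by its ribbed rubber plate, until the offcut slides into the bin, then ease the flap slowly back up until it is fully shut, never letting it slam. Leave the finished lamp-shaped carving on the other bin's flap undisturbed.

Things in the scene. Friction and masses are not known exactly. Their poses are not given: they have to be found in the camera images.
- waste_bin: Fixed grey steel bin under the offcut, 230 (x) x 220 (y) x 180 mm high, origin under its centre, z up. Steel flap flush in its top, 140 mm long, 188 wide: hinge line along y at x +90 mm, free edge at x -50 mm, swinging down inside. Ribbed black push plate on the flap, 60 x 60 mm, centred at x +25, y +55 mm, 180 mm up (look only: fingertips meet the steel). Left or right of a like bin.
- flap (a joint): Flap angle, rad: 0 shut (level), grows as the free edge goes down, stop at 0.95. Spring 0.45 N m when shut, +0.3 per rad: 5 to 12 N at the plate. Shut fingertips pressed straight down at the plate's centre stay on it; 50 to 65 mm down, 0.8 to 0.9 rad, tips the offcut in. Let go, it slams; over 3 rad/s closing is a slam, fingertips rising 30 mm/s are gentle.
- offcut: Rough faceted lump of black coal, about 54 mm across, 38 mm high, 0.12 kg, loose on the waste bin's flap, on the half without the push plate (negative y of the bin). Origin: centre of its flat underside. It slides off at a flap angle of about 0.45 to 0.8 rad; inside the bin its origin is below 70 mm above the bench.
- carving: Finished black coal carving, a turned pit-lamp shape on a 46 mm square plinth, 84 mm high, standing loose on the flap of the second, like bin. Origin: centre of its underside, z up. To be left where it is.
There are look-alikes about, which are no part of the job. Leave any blue or white look-alike of the offcut alone.

How it is judged (in metres and radians):
At the end, for the whole second after the job is handed in: The offcut lies at rest inside the waste bin (origin within its walls and less than 70 mm above its underside), the flap is shut to within 0.05 rad, and the carving stands within 15 mm of where it was (value of joint flap below 0.05 rad and z of offcut in the frame of waste_bin below 0.07 m and x of offcut in the frame of waste_bin between -0.115 and 0.115 m and y of offcut in the frame of waste_bin between -0.11 and 0.11 m and linear speed of offcut below 0.05 m/s and distance of carving from where it was at the start of the episode below 0.015 m); the robot touches nothing.
It fails at once if the flap slams: it closes faster than 3 rad/s (velocity of joint flap below -3 rad/s).
It fails at once if the carving is moved by more than 15 mm or tipped by more than 0.25 rad (distance of carving from where it was at the start of the episode above 0.015 m or angle between carving's own z axis and vertical above 0.25 rad).
It also fails if it takes over 38 s, if anything falls off the work surface, if the arm or the gripper's body presses on something with over 40 N, if the wrist force passes 120 N, or if a joint passes its speed limit or range.

ROBOT

A 6-joint arm with a two-finger parallel gripper is mounted at the origin on the work surface. World frame = base frame: x ahead of the robot, y to its left, z up, the work surface at z = 0. Lengths are in mm, angles in rad, forces in N, time in s.
With the tool pointing down it reaches from about 375 to 900 mm from the base axis. Payload 3.1 kg.
Tool frame: the origin (TCP) lies at the very end of the fingers, on their centre line; the grasp point (between the pads) lies r.grip_depth behind it (r.grip_depth is the distance from the TCP to the grasp point, in mm); z points along the fingers, y is the line along which they close (so a half turn about z gives the same grasp; the last joint's range is limited). The gripper opens to 87 mm and grips with 3 to 60 N. Pads are 19 mm wide; open, the fingers measure 117 mm over their backs; the gripper's body (75 mm by 190 mm) begins 51 mm behind the grasp point.
Start: joints at [-1.474, 0.527, 1.433, -0, 1.181, -0.178], TCP at [170.222, -601.349, 222.548] pointing down, gripper open.
Joint ranges: [-3.08, 3.08], [-0.75, 2.2], [0.22, 2.44], [-1.43, 4.57], [0, 2.65], [-2.85, 2.85]. Speed limits (rad/s): [2.79, 2.79, 3.14, 3.14, 3.14, 3.14].

INTERFACE

Orientations are given as a rotation vector (axis times angle).
In Python, from rig import status, vision, job_done, r gives the robot as it stands.
- The arm moves only by the shell command python3 -m creep 'ROWS' [OPENING] [FORCE]. ROWS is JSON, a list of rows, each an object with "slide": the shift along the tool's x, y, z in m, a list of three; "twist": the turn about the tool's z in degrees. A call has 1 to 5 rows; each row shifts and turns the commanded pose from where the row before left it, along the tool's axes as they then stand; what a row does not reach is not made up. A row lasts 1/8 s, in which the tool goes at most 62.5 mm and 10.7 degrees, less where a joint would pass 70% of its speed; a pose out of reach is approached as far as the arm can. A call with a gripper value outside its range is refused whole. OPENING is the opening, from 0 (shut) to 1 (fully open), set as the call begins (- or left out, the last holds). The fingers move at their own pace and stop on an object; FORCE is the grip in N (left out, the last holds). Time passes only in rows, so rows that do not move let the fingers close. It gives the time, the measured TCP pose, the force, the opening and the grip force at its end, in the units of the state.
- status.get_obs(): the state, without advancing time (a new reading comes with each control period).
- vision.snapshot(name): name is "scene" or "top"; returns a dict with "color" (384x512x3 uint8, red, green, blue), "mtx" (3x3 intrinsics, pixels), "extrinsics" (4x4, takes a point from world to camera coordinates). Camera axes: x right, y up, looking along -z (the intrinsics and any distortion apply to the point x, -y, -z); pixel columns grow to the right and rows downward; lengths in mm; the calibration is good to about 2 mm. A picture is of the moment at which its call begins. There is no depth.
- job_done(): hands the job in; it is judged then, once.
The state is a dict: "t": time; "joint_positions": joint angles; "qvel": joint speeds; "joint_efforts": joint torques, N m; "position": TCP position; "tcp_rot": TCP orientation; "force": force on the tool from outside, world axes, zero at the start; "moment": the same for the moment, N m; "opening": finger opening in mm; "gripper_force": force on a finger pad.
Only numpy, scipy, OpenCV 4.12 (cv2) and the standard library are available. Lean on these libraries where they do the work, as an engineer would, in place of code of your own. Each camera call takes 0.05 s, during which the arm holds its last target. There are 200 camera calls.

## Working session

There is one attempt and no reset: what is moved stays moved. The work goes in short steps, Python scripts to look and compute and a shell command to move; the robot and the scene stay as the last step left them, time stands still between calls to the robot, and variables do not carry over. Pictures are saved under pics/ and viewed, at most 10 in all, crops included, and the job is handed in when it is done.

```bash
mkdir -p pics; cat > h.py <<'E'
import numpy as np, cv2
from rig import status, vision, job_done, r
def snap(n,f):
    s=vision.snapshot(n); cv2.imwrite(f,cv2.resize(s["color"][:,:,::-1],(768,576),interpolation=cv2.INTER_CUBIC)); np.savez(f"{n}.npz",**{k:s[k] for k in("color","mtx","extrinsics")}); return s
def ray(n,u,v,z):
    s=np.load(f"{n}.npz");K=s["mtx"];T=s["extrinsics"];d=np.linalg.inv(K)@[u,v,1];d=np.array([d[0],-d[1],-d[2]])
    R=T[:3,:3];o=-R.T@T[:3,3];w=R.T@d;return o+w*(z-o[2])/w[2]
E
python3 - <<'E'
from h import *
a=snap("scene","pics/s1.png");snap("top","pics/t1.png");o=status.get_obs();print(o["t"],o["position"],o["tcp_rot"],o["opening"],a.keys())
E
```

```text
0.1 [ 170.1573558  -600.70163527  221.65621658] [-3.10981215e+00 -4.31629346e-01 -9.32087905e-05] 86.95078284940749 dict_keys(['color', 'mtx', 'extrinsics'])
```

View pics/s1.png

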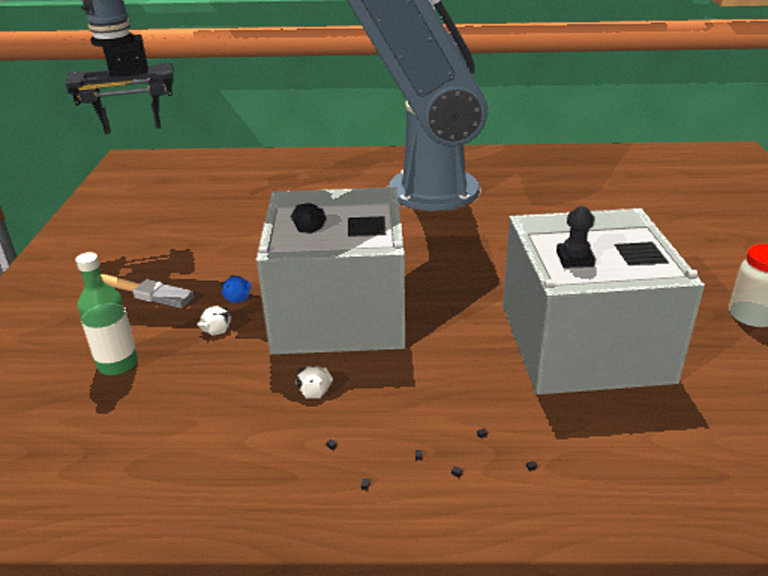

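View pics/t1.png

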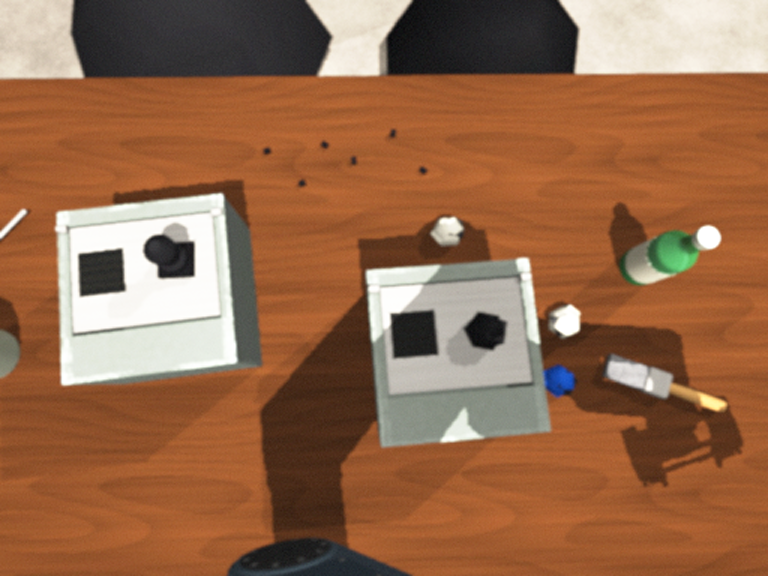

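The scene picture shows two bins. The left one in scene (right one in top) carries a faceted black lump at top(485,331) and a plate at (414,333). The other carries the turned carving at top(165,252). The look-alikes on the bench are blue (559,380) and white (447,231) and (565,321). The black faceted lump lying on a flap fits the offcut, so I'm confirming it in a crop.

```bash
python3 - <<'E'
from h import *
c=np.load("top.npz")["color"][165:305,235:375,::-1]
cv2.imwrite("pics/c1.png",cv2.resize(c,(560,560),interpolation=cv2.INTER_CUBIC))
E
```

```text
(no output)
```

View pics/c1.png

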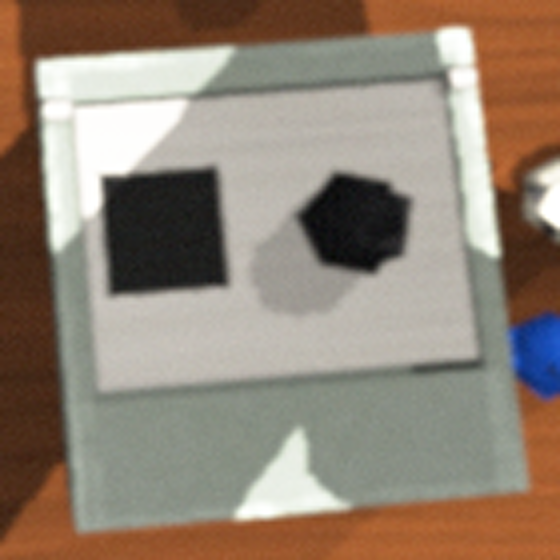

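The crop shows a black faceted offcut at (357,222) and the ribbed plate with corners (104,174), (217,167), (228,284) and (111,294). The bin corners are (37,62), (470,28), (529,488) and (77,530).

```bash
python3 - <<'E'
from h import *
from scipy.spatial.transform import Rotation as Ro
f=lambda L:np.array([ray("top",235+(u+.5)/4-.5,165+(v+.5)/4-.5,180) for u,v in L])
P=f([(104,174),(217,167),(228,284),(111,294)]);B=f([(37,62),(470,28),(529,488),(77,530)])
print(P.round(),P.mean(0)); print(B.round(),B.mean(0))
for Q in(P,B): print(np.linalg.norm(np.roll(Q,-1,0)-Q,axis=1).round(1))
x=(B[0]+B[1]-B[2]-B[3]);th=np.arctan2(x[1],x[0]);print("yaw",np.degrees(th))
c=B.mean(0)
pp=c[:2]+np.array([[np.cos(th),-np.sin(th)],[np.sin(th),np.cos(th)]])@[25,55];print("plate pred",pp)
# scene check: plate centre px (366,226)/1.5
print("scene",ray("scene",366/1.5,226/1.5,180))
o=status.get_obs();R=Ro.from_rotvec(o["tcp_rot"]).as_matrix();print(R.round(3))
tgt=np.array([*((P.mean(0)[:2]+pp)/2),215]);d=tgt-o["position"];print(tgt,"tool shift mm",R.T@d)
y=np.array([-np.sin(th),np.cos(th),0]);print("bin y in tool, deg",np.degrees(np.arctan2((R.T@y)[1],(R.T@y)[0])))
E
```

```text
[[ 530. -100.  180.]
 [ 532. -156.  180.]
 [ 474. -159.  180.]
 [ 471. -101.  180.]] [ 501.93104399 -129.02939129  180.        ]
[[ 588.  -67.  180.]
 [ 601. -289.  180.]
 [ 372. -301.  180.]
 [ 359.  -81.  180.]] [ 480.1290312  -184.92543895  180.        ]
[56.8 58.4 58.1 59.5]
[222.6 229.5 220.3 229.2]
yaw 3.2590360643283396
plate pred [ 501.96183581 -128.59313345]
scene [ 501.76769146 -127.66959232  180.        ]
[[ 0.962  0.272 -0.   ]
 [ 0.272 -0.962  0.002]
 [ 0.    -0.002 -1.   ]]
[ 501.9464399  -128.81126237  215.        ] tool shift mm [ 447.76213284 -363.67773568    7.51016295]
bin y in tool, deg -77.45515307398811
```

All the measurements agree: sizes, predicted plate position and the scene view. Plate centre is (502, -129) and bin yaw is 3.3°. I'll close the fingers, lift, then travel.

```bash
python3 -m creep '[{"slide":[0,0,-0.04],"twist":0},{"slide":[0.037,-0.03,0],"twist":0},{"slide":[0.037,-0.03,0],"twist":0},{"slide":[0.037,-0.03,0],"twist":0},{"slide":[0.037,-0.03,0],"twist":0}]' 0 20
python3 -m creep '[{"slide":[0.037,-0.03,0],"twist":0},{"slide":[0.037,-0.03,0],"twist":0},{"slide":[0.037,-0.03,0],"twist":0},{"slide":[0.037,-0.03,0],"twist":0},{"slide":[0.037,-0.03,0],"twist":0}]'
cat >> h.py <<'E'
def rep(tgt):
    from scipy.spatial.transform import Rotation as Ro
    o=status.get_obs();R=Ro.from_rotvec(o["tcp_rot"]).as_matrix();th=np.radians(3.26);y=R.T@[-np.sin(th),np.cos(th),0]
    print("t",o["t"],"pos",o["position"].round(1),"F",np.round(o["force"],1),"open",o["opening"],"shift",(R.T@(np.array(tgt)-o["position"])).round(1),"twist",np.degrees(np.arctan2(y[1],y[0]))+90,"zaxis",R[:,2].round(3))
E
python3 -c "
from h import *
rep([502,-129,215]);print(r.grip_depth)"
```

```text
t: 0.72
position: [280.5, -444.0, 262.2]
tcp_rot: [-3.111, -0.431, 0.0]
force: [0.4, 0.0, 0.2]
opening: 45.3
gripper_force: 0.0
t: 1.35
position: [417.7, -249.4, 262.3]
tcp_rot: [-3.111, -0.432, 0.0]
force: [0.4, -0.8, -1.1]
opening: 1.5
gripper_force: 0.0
t 1.35 pos [ 417.7 -249.4  262.3] F [ 0.4 -0.8 -1.1] open 1.4577987283488436 shift [113.9 -92.9  47.3] twist 12.531862499606163 zaxis [-0.  0. -1.]
18.700000000000003
```

```bash
python3 -m creep '[{"slide":[0.038,-0.031,0],"twist":0},{"slide":[0.038,-0.031,0],"twist":0},{"slide":[0.038,-0.031,0],"twist":0},{"slide":[0,0,0.02],"twist":6.3},{"slide":[0,0,0.02],"twist":6.2}]'
python3 -m creep '[{"slide":[0,0,0],"twist":0},{"slide":[0,0,0],"twist":0}]'
python3 -c "
from h import *
rep([502,-129,182])"
```

```text
t: 1.98
position: [501.7, -129.3, 221.9]
tcp_rot: [3.14, 0.088, -0.0]
force: [0.4, -0.8, -1.3]
opening: 0.6
gripper_force: 0.0
t: 2.22
position: [501.7, -130.6, 222.9]
tcp_rot: [3.14, 0.092, 0.001]
force: [-0.0, -0.2, 0.2]
opening: 0.7
gripper_force: 0.0
t 2.225 pos [ 501.7 -130.6  222.9] F [-0.  -0.2  0.2] open 0.7392513564468471 shift [ 0.4 -1.6 40.9] twist 0.11400691526004891 zaxis [ 0. -0. -1.]
```

```bash
python3 -m creep '[{"slide":[0,-0.002,0.01],"twist":0},{"slide":[0,0,0.01],"twist":0},{"slide":[0,0,0.01],"twist":0},{"slide":[0,0,0.005],"twist":0},{"slide":[0,0,0.003],"twist":0}]'
python3 -m creep '[{"slide":[0,0,0.004],"twist":0},{"slide":[0,0,0.005],"twist":0},{"slide":[0,0,0.005],"twist":0},{"slide":[0,0,0],"twist":0}]'
python3 -c "
from h import *
rep([502,-129,125])"
```

```text
t: 2.85
position: [501.3, -128.3, 184.0]
tcp_rot: [-3.14, -0.09, 0.001]
force: [0.0, 0.5, 0.5]
opening: 0.1
gripper_force: 0.0
t: 3.35
position: [502.3, -128.5, 170.9]
tcp_rot: [3.14, 0.09, 0.003]
force: [1.0, 0.9, 4.6]
opening: 0.3
gripper_force: 2.7
t 3.35 pos [ 502.3 -128.5  170.9] F [1.  0.9 4.6] open 0.3249201641510048 shift [-0.4  0.5 45.9] twist 0.030827462679297923 zaxis [ 0.002 -0.    -1.   ]
```

In contact, with about 5 N as expected. I'll continue pressing.

```bash
python3 -m creep '[{"slide":[0,0,0.006],"twist":0},{"slide":[0,0,0.006],"twist":0},{"slide":[0,0,0.006],"twist":0},{"slide":[0,0,0.006],"twist":0},{"slide":[0,0,0.006],"twist":0}]'
python3 -m creep '[{"slide":[0,0,0.005],"twist":0},{"slide":[0,0,0.005],"twist":0},{"slide":[0,0,0.005],"twist":0},{"slide":[0,0,0],"twist":0},{"slide":[0,0,0],"twist":0}]'
python3 -c "
from h import *
rep([502,-129,125]);snap('scene','pics/s2.png')
c=snap('top','pics/t2.png')['color'][140:330,210:400,::-1];cv2.imwrite('pics/c2.png',cv2.resize(c,(570,570),interpolation=cv2.INTER_CUBIC))"
```

```text
t: 3.98
position: [502.8, -129.1, 141.7]
tcp_rot: [3.138, 0.091, 0.005]
force: [0.1, -0.3, 7.0]
opening: 0.4
gripper_force: 3.5
t: 4.6
position: [500.9, -128.8, 126.2]
tcp_rot: [3.139, 0.092, -0.001]
force: [-2.5, -0.5, 8.2]
opening: 0.2
gripper_force: 3.8
t 4.6 pos [ 500.9 -128.8  126.2] F [-2.5 -0.5  8.2] open 0.2091720418817956 shift [1.1 0.3 1.2] twist 0.08053622856989762 zaxis [-0.001 -0.001 -1.   ]
```

View pics/c2.png

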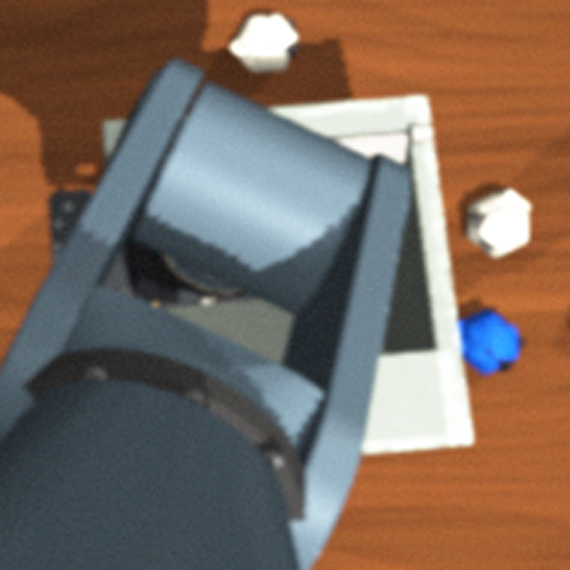

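The arm hides the flap from the top camera, though the open slot shows at (410,300). I'm checking the scene view.

```bash
python3 -c "
from h import *
c=np.load('scene.npz')['color'][80:240,150:310,::-1];cv2.imwrite('pics/c3.png',cv2.resize(c,(560,560),interpolation=cv2.INTER_CUBIC))"
```

```text
(no output)
```

View pics/c3.png

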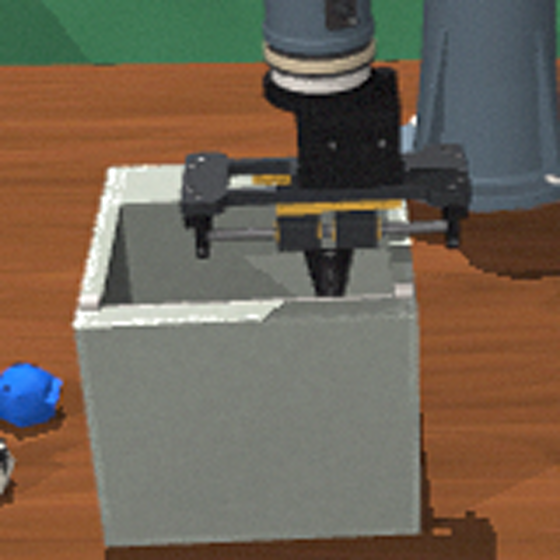

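The flap is well open and the offcut is hidden behind the front wall. I'll press 4 mm more and wait to be sure it slides off, then ease up at about 24 mm/s.

```bash
python3 -m creep '[{"slide":[0.001,0,0.004],"twist":0},{"slide":[0,0,0],"twist":0},{"slide":[0,0,0],"twist":0},{"slide":[0,0,0],"twist":0},{"slide":[0,0,0],"twist":0}]'
python3 -m creep '[{"slide":[0,0,0],"twist":0},{"slide":[0,0,0],"twist":0},{"slide":[0,0,0],"twist":0},{"slide":[0,0,0],"twist":0},{"slide":[0,0,0],"twist":0}]'
python3 -c "
from h import *
rep([502,-129,125])"
```

```text
t: 5.32
position: [502.3, -128.7, 122.5]
tcp_rot: [3.139, 0.091, 0.0]
force: [-3.1, -1.4, 8.3]
opening: 0.6
gripper_force: 3.9
t: 5.95
position: [502.3, -128.7, 122.5]
tcp_rot: [3.139, 0.091, 0.0]
force: [-2.8, -1.1, 9.0]
opening: 0.8
gripper_force: 3.9
t 5.95 pos [ 502.3 -128.7  122.5] F [-2.8 -1.1  9. ] open 0.7750288463316969 shift [-0.3  0.2 -2.5] twist 0.06890067495533003 zaxis [ 0.    -0.001 -1.   ]
```

```bash
for i in 1; do python3 -m creep '[{"slide":[0,0,-0.003],"twist":0},{"slide":[0,0,-0.003],"twist":0},{"slide":[0,0,-0.003],"twist":0},{"slide":[0,0,-0.003],"twist":0},{"slide":[0,0,-0.003],"twist":0}]'; done
python3 -m creep '[{"slide":[0,0,-0.003],"twist":0},{"slide":[0,0,-0.003],"twist":0},{"slide":[0,0,-0.003],"twist":0},{"slide":[0,0,-0.003],"twist":0},{"slide":[0,0,-0.003],"twist":0}]'
python3 -m creep '[{"slide":[0,0,-0.003],"twist":0},{"slide":[0,0,-0.003],"twist":0},{"slide":[0,0,-0.003],"twist":0},{"slide":[0,0,-0.003],"twist":0},{"slide":[0,0,-0.003],"twist":0}]'
python3 -c "
from h import *
rep([502,-129,180])"
```

```text
t: 6.58
position: [497.0, -127.2, 135.4]
tcp_rot: [-3.137, -0.093, 0.018]
force: [-8.3, -1.2, 3.9]
opening: 0.2
gripper_force: 3.6
t: 7.2
position: [497.4, -127.1, 150.6]
tcp_rot: [-3.137, -0.093, 0.017]
force: [-6.9, -1.1, 4.3]
opening: 0.6
gripper_force: 3.6
t: 7.82
position: [498.6, -127.4, 166.1]
tcp_rot: [-3.138, -0.092, 0.013]
force: [-5.8, -0.3, 5.1]
opening: 0.3
gripper_force: 3.3
t 7.825 pos [ 498.6 -127.4  166.1] F [-5.8 -0.3  5.1] open 0.2625474046030302 shift [  3.1   1.7 -14. ] twist 0.10148747201013464 zaxis [-0.008  0.002 -1.   ]
```

Force is steady and there's no slip. Finishing the rise slowly.

```bash
python3 -m creep '[{"slide":[0,0,-0.002],"twist":0},{"slide":[0,0,-0.002],"twist":0},{"slide":[0,0,-0.002],"twist":0},{"slide":[0,0,-0.002],"twist":0},{"slide":[0,0,-0.002],"twist":0}]'
python3 -m creep '[{"slide":[0,0,-0.002],"twist":0},{"slide":[0,0,-0.002],"twist":0},{"slide":[0,0,-0.002],"twist":0},{"slide":[0,0,-0.002],"twist":0},{"slide":[0,0,-0.002],"twist":0}]'
python3 -m creep '[{"slide":[0,0,-0.002],"twist":0},{"slide":[0,0,-0.002],"twist":0},{"slide":[0,0,-0.01],"twist":0},{"slide":[0,0,-0.03],"twist":0},{"slide":[0,0,-0.03],"twist":0}]'
python3 -m creep '[{"slide":[-0.04,0.04,0],"twist":0},{"slide":[-0.04,0.04,0],"twist":0},{"slide":[0,0.05,0],"twist":0},{"slide":[0,0.05,0],"twist":0},{"slide":[0,0.05,0],"twist":0}]'
python3 -m creep '[{"slide":[0,0.05,0],"twist":0},{"slide":[0,0.05,0],"twist":0},{"slide":[0,0.05,0],"twist":0},{"slide":[0,0,0],"twist":0}]'
python3 -c "
from h import *
snap('top','pics/t4.png');c=snap('scene','pics/s4.png')"
```

```text
t: 8.45
position: [499.7, -127.7, 176.3]
tcp_rot: [-3.139, -0.092, 0.009]
force: [-5.1, 0.4, 6.0]
opening: 0.2
gripper_force: 2.9
t: 9.07
position: [502.5, -128.3, 186.5]
tcp_rot: [-3.14, -0.091, -0.0]
force: [-0.8, 0.7, 1.1]
opening: 0.5
gripper_force: 0.0
t: 9.7
position: [502.3, -128.3, 261.7]
tcp_rot: [-3.14, -0.09, 0.0]
force: [-0.0, 0.4, -0.5]
opening: 0.5
gripper_force: 0.0
t: 10.32
position: [435.7, -364.3, 261.5]
tcp_rot: [3.139, 0.09, 0.001]
force: [1.1, 0.1, 0.8]
opening: 0.6
gripper_force: 0.0
t: 10.82
position: [443.8, -516.3, 260.5]
tcp_rot: [3.138, 0.085, 0.001]
force: [-0.5, 0.2, -0.2]
opening: 0.5
gripper_force: 0.0
```

View pics/t4.png

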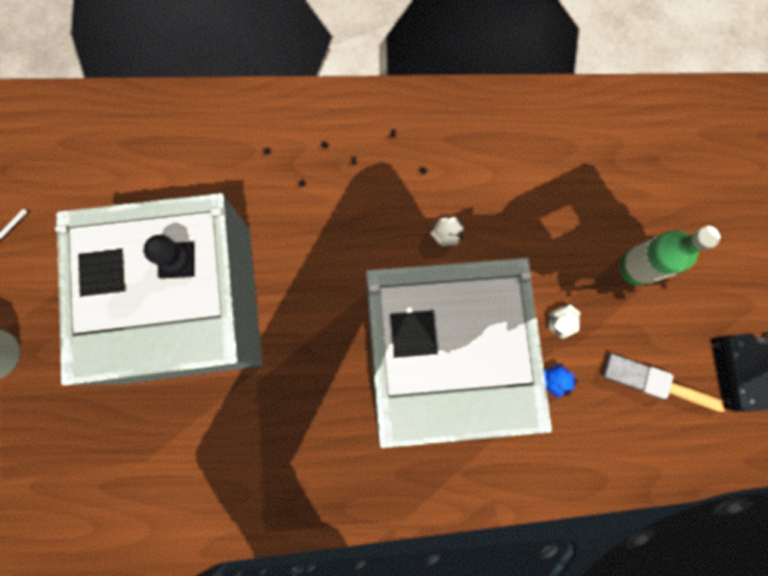

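View pics/s4.png

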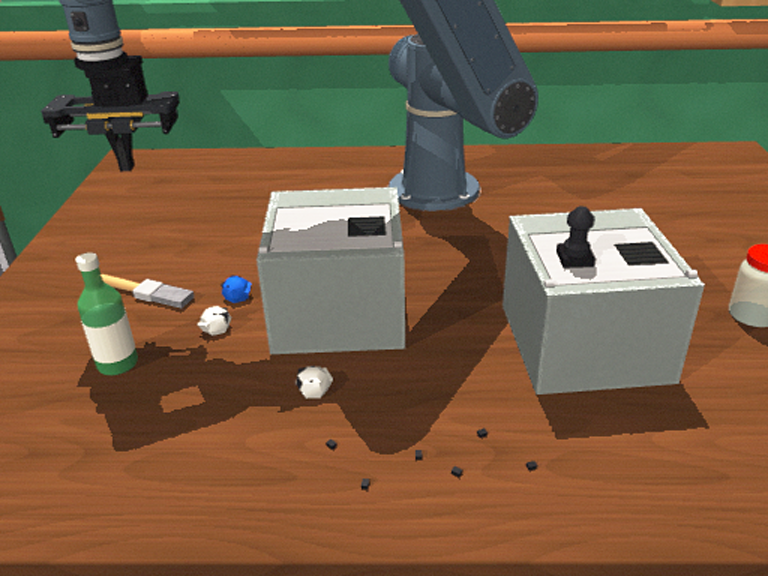

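The flap is shut and level (plate at top(413,333)), and no offcut remains on it or on the bench. The carving is still at top(165,252), and the arm is clear of everything.

```bash
python3 -c "
from h import *
print(job_done())"
```

```text
the job is handed in; nothing more can be done
None
```

I handed the job in at about 11 s: the offcut has gone into the waste bin (it is off the flap and nowhere on the bench, though I couldn't see inside the bin), the flap was eased up fully shut at about 25 mm/s, and the carving looks unmoved in the final pictures.

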